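# Mirror on the test window, then start the measurement

### The job

Set the larger of the two black mirror cells, upright as it is, gently down on the round glass window on top of the black interferometer block, centred so that it covers the window, and let go. Then start the measurement: press the round key of the control pod with firm fingertip force until it gives, hold a moment and release, without touching the square key.

Things in the scene. Friction and masses are not known exactly. Their poses are not given: they have to be found in the camera images.
- mirror: Mirror in a black cylindrical cell, diameter 52 mm, height 40 mm, 0.15 to 0.31 kg, loose and upright on the table, aluminium disc on top, thin steel band, glass face down. Origin: centre of its underside; z up along the cylinder. A similar smaller cell (32 x 30 mm high) stands at least 90 mm away, nearer or farther; it is not wanted.
- window (a point): Centre of the round glass window (diameter 30 mm, in a steel ring of diameter 38 mm), flush in the flat top of the fixed black interferometer block, 120 x 120 x 60 mm high. The point lies on the block's top face, 60 mm above the table; z up. The mirror cell stands straight on this flat face.
- round_key: Round white membrane key, diameter 36 mm, on a black panel 76 x 76 mm on either half of the fixed grey control pod (110 x 200 x 40 mm high). Origin: centre of its top face, 52 mm above the table, 4 mm proud of the panel; z up, y along the pod. Gives only 1.5 mm: starts to move at 1.5 N, then 6 N per mm, at its stop at 10.5 N. Registers above 6 N held 0.1 s (to the stop is fine); damaged above 60 N.
- square_key: Square white membrane key, 36 x 36 mm, otherwise just like the round one, on the other half of the pod, its centre 100 mm from the round key's. Not to be touched. Origin: centre of its top face, 52 mm above the table.
Not all that is in view belongs to the job. What is shaped like the part that bears window but red or turquoise is not meant.

How it is judged (in metres and radians):
On the way, in this order (a step that is already met when the one before it is completed fails the run):
1. the mirror cell stands released on the window, covering it (horizontal distance between mirror and window below 0.012 m and z of mirror in the frame of window between -0.005 and 0.005 m and angle between mirror's own z axis and vertical below 0.15 rad and linear speed of mirror below 0.03 m/s and contact force between mirror and the fingers below 0.1 N), for 0.2 s.
2. the round key is pressed with more than 6 N for 0.1 s (contact force between round_key and anything else above 6 N), for 0.1 s.
At the end, for the whole second after the job is handed in: The larger mirror cell stands upright (within 0.15 rad), at rest and released on the block's top, its centre within 12 mm of the window's centre, and the round key, once pressed, is free again (all of step 1 and contact force between round_key and anything else below 0.5 N); the robot touches nothing.
It fails at once if the square key is pressed (more than 1.5 N) (contact force between square_key and anything else above 1.5 N).
It fails at once if the round key is pressed with more than 60 N (contact force between round_key and anything else above 60 N).
It fails at once if the mirror is dropped or thrown (out of the fingers and faster than 0.5 m/s, a fall of more than about 13 mm) (contact force between mirror and the fingers below 0.01 N and linear speed of mirror above 0.5 m/s).
It also fails if it takes over 43 s, if anything falls off the work surface, if the arm or the gripper's body presses on something with over 40 N, if the wrist force passes 120 N, or if a joint passes its speed limit or range.

### The arm

A 6-joint arm with a two-finger parallel gripper is mounted at the origin on the work surface. World frame = base frame: x ahead of the robot, y to its left, z up, the work surface at z = 0. Lengths are in mm, angles in rad, forces in N, time in s.
With the tool pointing down it reaches from about 375 to 975 mm from the base axis. Payload 3.8 kg.
Tool frame: the origin (TCP) lies on the front face of the gripper's body, between the roots of the fingers; the fingertips stand 64 mm ahead of it and the grasp point (between the pads) lies 45 mm ahead of it; z points along the fingers, y is the line along which they close (so a half turn about z gives the same grasp; the last joint's range is limited). The gripper opens to 88 mm and grips with 3 to 60 N. Pads are 18 mm wide; open, the fingers measure 123 mm over their backs; the gripper's body (75 mm by 187 mm) begins 45 mm behind the grasp point.
Start: joints at [-1.223, 0.264, 1.604, -0, 1.274, -0.037], TCP at [253.372, -625.637, 302.706] pointing down, gripper open.
Joint ranges: [-2.63, 2.63], [-0.94, 2.18], [0.31, 2.57], [-1.31, 4.45], [0, 2.66], [-2.55, 2.55]. Speed limits (rad/s): [2.57, 2.57, 3.14, 3.14, 3.14, 3.14].

### API

Orientations are given as a unit quaternion [w, x, y, z].
In Python, from rig import ctrl gives the robot as it stands. The module is installed in compiled form; this text tells all that it offers.
- The arm moves only by the tool carry_out, never from a script. Its arguments are lists of equal length, an entry for each row: "fingers": the closure in counts, from 0 (fully open) to 255 (shut); "delta_pos": the shift along the tool's x, y, z in cm, a list of three; "turn": the turn about the tool's z in rad. In form: {"fingers": [fingers, ...], "delta_pos": [[tx, ty, tz], ...], "turn": [turn, ...]}. A call has 1 to 20 rows; each row shifts and turns the commanded pose from where the row before left it, along the tool's axes as they then stand; what a row does not reach is not made up. A row lasts 1/10 s, in which the tool goes at most 50 mm and 8.59 degrees, less where a joint would pass 70% of its speed; a pose out of reach is approached as far as the arm can. A call is refused whole if a number of a shift passes 5 or a number of a turn 0.15, either way. A call with a gripper value outside its range is refused whole. The fingers move at their own pace and stop on an object; the grip force is fixed at half the most. Time passes only in rows, so rows that do not move let the fingers close. It gives the time, the measured TCP pose, the force, the opening and the grip force at its end, in the units of the state.
- ctrl.get_obs(): the state, without advancing time (a new reading comes with each control period).
- ctrl.snapshot(name): name is "side" or "top"; returns the picture (400x640x3 uint8, red, green, blue); there is no depth.
- ctrl.calibration(name): a dict with "mtx" (3x3 intrinsics, pixels), "origin" and "rotation" of the camera in the world. Camera axes: x right, y down, z forward; pixel columns grow to the right and rows downward; lengths in mm; the calibration is good to about 2 mm. A picture is of the moment at which its call begins. calibration takes no time and is no camera call.
- ctrl.close_job(): hands the job in; it is judged then, once.
The state is a dict: "time_s": time; "joint_pos": joint angles; "joint_vel": joint speeds; "joint_efforts": joint torques, N m; "position": TCP position; "tcp_rot": TCP orientation; "force": force on the tool from outside, world axes, zero at the start; "ft_torque": the same for the moment, N m; "finger_gap": finger opening in mm; "grasp_force": force on a finger pad.
Only numpy, scipy, OpenCV 4.12 (cv2) and the standard library are available. Lean on these libraries where they do the work, as an engineer would, in place of code of your own. Each camera call takes 0.05 s, during which the arm holds its last target. There are 200 camera calls.

## Working session

There is one attempt and no reset: what is moved stays moved. The work goes in short steps, Python scripts to look and compute and a tool call to move; the robot and the scene stay as the last step left them, time stands still between calls to the robot, and variables do not carry over. Pictures are saved under pics/ and viewed, at most 10 in all, crops included, and the job is handed in when it is done.

Besides the shell and the picture viewer there is one more tool, called after "Call:" by a JSON object that holds its "method" and its "body". carry_out: Moves the arm, as the interface text tells. Its arguments: {"type":"object","properties":{"fingers":{"type":"array","items":{"type":"number"}},"delta_pos":{"type":"array","items":{"type":"array","items":{"type":"number"}}},"turn":{"type":"array","items":{"type":"number"}}},"required":["fingers","delta_pos","turn"]}

```bash
mkdir -p pics
cat > h.py <<'E'
import numpy as np, cv2
from rig import ctrl
def snap(n,f):
    im=ctrl.snapshot(n); cv2.imwrite('pics/'+f,im[:,:,::-1]); return im
def ray(n,u,v,z):
    c=ctrl.calibration(n); K=np.array(c['mtx']);R=np.array(c['rotation']);o=np.array(c['origin']).ravel()
    d=R@np.linalg.inv(K)@[u,v,1]; return o+d*(z-o[2])/d[2]
def proj(n,p):
    c=ctrl.calibration(n); K=np.array(c['mtx']);R=np.array(c['rotation']);o=np.array(c['origin']).ravel()
    q=K@R.T@(np.array(p)-o); return q[:2]/q[2]
E
python3 - <<'E'
from h import *
snap('top','t0.png');snap('side','s0.png')
for n in('top','side'):print(ctrl.calibration(n))
print(ctrl.get_obs())
E
```

```text
{'mtx': array([[454.76009555,   0.        , 321.85771126],
       [  0.        , 454.76009555, 202.48084408],
       [  0.        ,   0.        ,   1.        ]]), 'origin': array([ 373.46899312,   39.97117061, 1189.2405935 ]), 'rotation': array([ 0.04142501, -0.69552952,  0.71591752, -0.04455063])}
{'mtx': array([[504.52261355,   0.        , 324.61892751],
       [  0.        , 504.52261355, 202.92010077],
       [  0.        ,   0.        ,   1.        ]]), 'origin': array([101.87753078, 757.29457908, 879.76549943]), 'rotation': array([ 0.09376856, -0.24363894,  0.88616644, -0.38282706])}
{'time_s': 0.1, 'joint_pos': array([-1.22292112e+00,  2.64685449e-01,  1.60522855e+00,  1.98878936e-05,
        1.27370150e+00, -3.68727008e-02]), 'joint_vel': array([-0.00024849, -0.00273469, -0.00245943,  0.00105014,  0.00159743,
       -0.00075532]), 'joint_efforts': array([ 6.47582019e-04, -5.03616571e+01, -3.58070576e+01,  7.30487262e-02,
        2.32940493e-02, -4.47828825e-05]), 'position': array([ 253.19082906, -625.16449145,  301.51203213]), 'tcp_rot': array([-1.00069056e-03,  9.81553183e-01,  1.91186627e-01, -1.47253668e-04]), 'force': array([ 0.42046615, -0.31517632,  0.33185413]), 'ft_torque': array([ 0.01211526,  0.01664933, -0.01889141]), 'grasp_force': 0.0, 'finger_gap': 87.90580257872361}
```

View pics/t0.png

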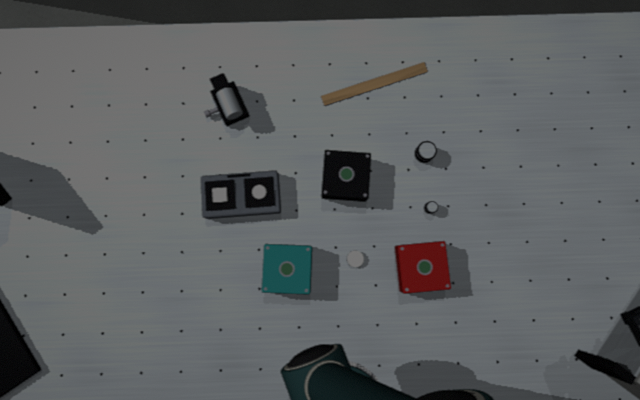

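View pics/s0.png

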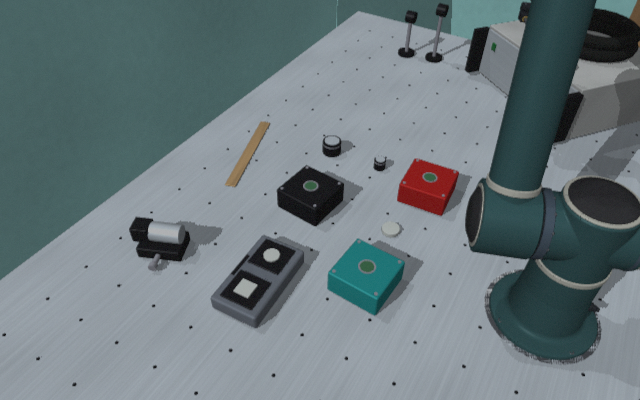

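The top view shows the candidates. Mirror: large black cell (426,152), small cell (431,208), white disc (357,260). Window: black block (347,174), not the turquoise (287,269) or red (424,267) one. Round key (259,192), square key (220,195). I choose the large cell, the black block and the round key, and will check them in one close crop.

```bash
sed -i "s/R=np.array(c\['rotation'\])/R=Rq(c['rotation'])/" h.py
cat >> h.py <<'E'
from scipy.spatial.transform import Rotation
def Rq(q): return Rotation.from_quat(np.roll(q,-1)).as_matrix()
E
python3 - <<'E'
from h import *
im=cv2.imread('pics/t0.png')
a=cv2.resize(im[125:225,190:450],None,fx=3,fy=3,interpolation=cv2.INTER_CUBIC)
s=cv2.imread('pics/s0.png')
b=cv2.resize(s[120:230,270:400],None,fx=2.5,fy=2.5,interpolation=cv2.INTER_CUBIC)
c=cv2.resize(s[225:335,205:310],None,fx=2.5,fy=2.5,interpolation=cv2.INTER_CUBIC)
o=np.zeros((600,780,3),np.uint8);o[:300]=a;o[300:575,:325]=b;o[300:575,340:340+c.shape[1]]=c
cv2.imwrite('pics/c0.png',np.clip(o*1.6,0,255))
for n,(u,v),z in [('top',(426,150),40),('side',(332,141),40),('top',(431,207),30),('top',(347,174),60),('side',(311,186),60),('top',(259,192),52),('side',(272,256),52),('top',(220,195),52),('side',(246,288),52)]:print(n,u,v,ray(n,u,v,z).round(1))
E
```

```text
top 426 150 [ 642.7 -240.1   40. ]
side 332 141 [ 639.6 -239.5   40. ]
top 431 207 [ 495.4 -246.9   30. ]
top 347 174 [581.9 -32.5  60. ]
side 311 186 [579.9 -29.7  60. ]
top 259 192 [543.6 190.8  52. ]
side 272 256 [538.5 198.3  52. ]
top 220 195 [538.8 289.2  52. ]
side 246 288 [535.4 294.8  52. ][ WARN:0@0.238] global loadsave.cpp:1063 imwrite_ Unsupported depth image for selected encoder is fallbacked to CV_8U.
```

View pics/c0.png

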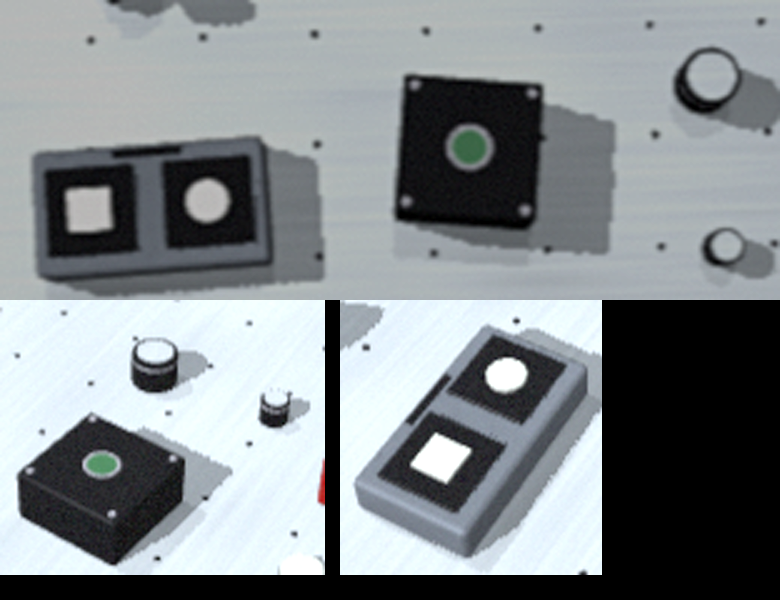

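The crop confirms the choices: the large cell's top is at about (427,151) in the top view, the black block's window at (346,174), and the round key at (259,191). From both views that puts the mirror at about (641,-241), the window at (581,-32) and the key at (541,194). Next I move above the mirror.

Call:
{"method": "carry_out", "body": {"fingers": [0,0,0,0,0,0,0,0,0,0,0,0,0,0,0,0,0,0], "delta_pos": [[3.15,-1.31,0],[3.15,-1.31,0.9],[3.15,-1.31,0.9],[3.15,-1.31,0.9],[3.15,-1.31,0.9],[3.15,-1.31,0.9],[3.15,-1.31,0.9],[3.15,-1.31,0.9],[3.15,-1.31,0.9],[3.15,-1.31,0.9],[3.15,-1.31,0.9],[3.15,-1.31,0.9],[3.15,-1.31,0.9],[3.15,-1.31,0.9],[3.15,-1.31,0.9],[3.15,-1.31,0.9],[0,0,0],[0,0,0]], "turn": [0,0,0,0,0,0,0,0,0,0,0,0,0,0,0,0,0,0]}}

```text
time_s: 1.9
position: [641.6, -241.4, 166.7]
tcp_rot: [-0.0, 0.981, 0.192, -0.001]
force: [-0.6, -1.1, -0.1]
finger_gap: 88.2
grasp_force: 0.0
```

```bash
cat >> h.py <<'E'
def to(x,y,z):
    s=ctrl.get_obs();R=Rq(s['tcp_rot']);p=np.array(s['position'])
    print('t',s['time_s'],'p',p.round(1),'tool cm',(R.T@(np.array([x,y,z])-p)/10).round(2),'axes',R.round(3).tolist(),'gap',round(s['finger_gap'],1),'F',s['force'].round(1))
E
python3 - <<'E'
from h import *
to(641,-241,70)
t=snap('top','t1.png');s=snap('side','s1.png')
a=cv2.resize(t[100:220,350:500],None,fx=4,fy=4,interpolation=cv2.INTER_CUBIC)
b=cv2.resize(s[60:200,270:400],None,fx=3.4,fy=3.4,interpolation=cv2.INTER_CUBIC)[:480]
b=cv2.resize(b,(200*2,480)) if 0 else b[:,:200*2]
im=np.hstack([a[:b.shape[0],:400*1],b[:a.shape[0]]])
cv2.imwrite('pics/c1.png',cv2.convertScaleAbs(im[:,:,::-1],alpha=1.6)); print(im.shape)
E
```

```text
t 1.9 p [ 641.6 -241.4  166.7] tool cm [-0.03 -0.05  9.67] axes [[0.926, 0.377, -0.002], [0.377, -0.926, 0.0], [-0.002, -0.001, -1.0]] gap 88.2 F [-0.6 -1.1 -0.1]
(476, 800, 3)
```

View pics/c1.png

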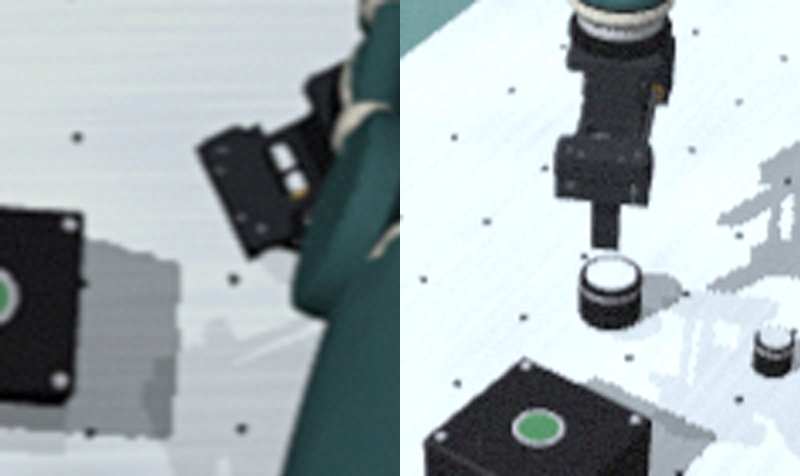

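Run:
```python
from h import *
s=ctrl.get_obs();R=Rq(s['tcp_rot']);p=np.array(s['position'])
for y in(-44,-61):print(proj('side',p+R@[0,y,64]))
print(proj('side',p+R@[0,-44,45]),proj('side',[641,-241,40]), ray('side',332.1,140.9,40),ray('top',427.3,150.7,40))
```

```text
[330.62530931 130.52299581]
[329.74872839 134.28883605]
[330.82843371 124.51454832] [331.82785614 140.56983321] [ 639.6021741  -240.07119797   40.        ] [ 640.7911704  -243.38675252   40.        ]
```

The side crop shows the near finger at (330,133) and the mirror's top at (332,141), both where the projection predicts. Next I go down and grip.

Call:
{"method": "carry_out", "body": {"fingers": [0,0,0,0,0,0,0,0,0,0,0,255,255,255,255,255,255,255,255,255], "delta_pos": [[-0.1,-0.05,1.5],[0,0,1.5],[0,0,1.5],[0,0,1.5],[0,0,1.2],[0,0,1],[0,0,0.8],[0,0,0.6],[0,0,0.2],[0,0,0],[0,0,0],[0,0,0],[0,0,0],[0,0,0],[0,0,0],[0,0,0],[0,0,0],[0,0,0],[0,0,0],[0,0,0]], "turn": [0,0,0,0,0,0,0,0,0,0,0,0,0,0,0,0,0,0,0,0]}}

```text
time_s: 4.0
position: [640.9, -242.2, 69.9]
tcp_rot: [0.0, 0.982, 0.191, 0.0]
force: [0.4, -0.6, 0.8]
finger_gap: 51.5
grasp_force: 30.0
```

Call:
{"method": "carry_out", "body": {"fingers": [255,255,255,255,255,255,255,255,255,255,255,255,255,255,255,255,255,255,255,255], "delta_pos": [[0,0,-0.5],[0,0,-1.5],[0,0,-2],[0,0,-2],[0,0,-2],[0,0,-1.5],[0,0,-0.5],[0.1,-1,0],[0.2,-2,0],[0.25,-2.3,0],[0.25,-2.4,0],[0.25,-2.5,0],[0.25,-2.5,0],[0.25,-2.4,0],[0.25,-2.3,0],[0.2,-2,0],[0.2,-1.5,0],[0.1,-0.8,0],[0,0,0],[0,0,0]], "turn": [0,0,0,0,0,0,0,0,0,0,0,0,0,0,0,0,0,0,0,0]}}

```text
time_s: 6.0
position: [580.6, -32.3, 169.7]
tcp_rot: [0.0, 0.982, 0.191, 0.0]
force: [0.3, -0.2, -2.7]
finger_gap: 51.1
grasp_force: 30.0
```

Run:
```python
from h import *
for q in[('top',346.1,173.7),('side',310.2,185.4)]:print(ray(*q,60))
to(580.5,-32,132)
t=snap('top','t2.png');s=snap('side','s2.png')
a=cv2.resize(t[110:230,290:410],None,fx=3.3,fy=3.3,interpolation=cv2.INTER_CUBIC)
b=cv2.resize(s[115:235,250:370],None,fx=3.3,fy=3.3,interpolation=cv2.INTER_CUBIC)
cv2.imwrite('pics/c2.png',cv2.convertScaleAbs(np.hstack([a,b])[:,:,::-1],alpha=1.8))
s=ctrl.get_obs();R=Rq(s['tcp_rot']);p=np.array(s['position'])
print(proj('side',p+R@[0,0,70]),proj('side',p+R@[0,0,30]),proj('side',[580.5,-32,60]))
```

```text
[582.77858971 -30.26880121  60.        ]
[582.73262388 -30.53352781  60.        ]
t 6.0 p [580.6 -32.3 169.7] tool cm [ 0.   -0.04  3.77] axes [[0.927, 0.376, 0.0], [0.376, -0.927, -0.0], [-0.0, 0.0, -1.0]] gap 51.1 F [ 0.3 -0.2 -2.7]
[311.38882319 172.65452128] [311.43042768 159.55659564] [311.29254257 185.37796199]
```

View pics/c2.png

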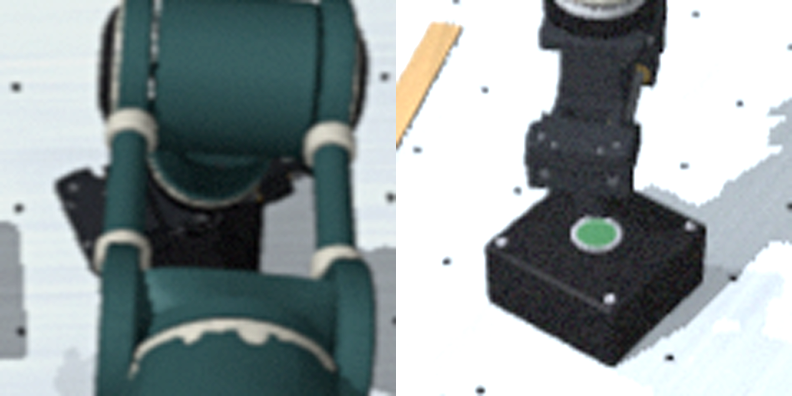

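The side crop shows the window unobstructed at (311,185.5), with the gripper holding the cell right behind and above it. Both views put the window at about (582,-31).

Call:
{"method": "carry_out", "body": {"fingers": [255,255,255,255,255,255,255,255,255,255], "delta_pos": [[0.08,-0.04,0.4],[0.08,-0.04,0.8],[0,0,0.8],[0,0,0.6],[0,0,0.5],[0,0,0.3],[0,0,0.2],[0,0,0.1],[0,0,0],[0,0,0]], "turn": [0,0,0,0,0,0,0,0,0,0]}}

```text
time_s: 7.1
position: [582.0, -31.0, 133.0]
tcp_rot: [0.0, 0.982, 0.191, 0.0]
force: [0.5, -0.1, -2.3]
finger_gap: 51.5
grasp_force: 30.0
```

Call:
{"method": "carry_out", "body": {"fingers": [255,255,255,255,255], "delta_pos": [[0,0,0.1],[0,0,0.1],[0,0,0.05],[0,0,0],[0,0,0]], "turn": [0,0,0,0,0]}}

```text
time_s: 7.6
position: [581.8, -31.0, 130.2]
tcp_rot: [-0.0, 0.982, 0.191, -0.0]
force: [0.4, -0.3, -2.4]
finger_gap: 51.4
grasp_force: 30.0
```

Call:
{"method": "carry_out", "body": {"fingers": [255,255,255], "delta_pos": [[0,0,0.05],[0,0,0.02],[0,0,0]], "turn": [0,0,0]}}

```text
time_s: 7.9
position: [581.9, -31.0, 129.8]
tcp_rot: [0.0, 0.982, 0.191, 0.0]
force: [-1.1, -1.2, 1.4]
finger_gap: 51.5
grasp_force: 30.0
```

The force shows contact, so I release and wait before lifting.

Call:
{"method": "carry_out", "body": {"fingers": [80,60,40,20,0,0,0,0,0,0,0,0,0,0,0,0,0,0], "delta_pos": [[0,0,0],[0,0,0],[0,0,0],[0,0,0],[0,0,0],[0,0,0],[0,0,0],[0,0,0],[0,0,-0.5],[0,0,-1],[0,0,-1.5],[0,0,-2],[0,0,-2],[0,0,-1.5],[0,0,-1],[0,0,-0.5],[0,0,0],[0,0,0]], "turn": [0,0,0,0,0,0,0,0,0,0,0,0,0,0,0,0,0,0]}}

```text
time_s: 9.7
position: [581.3, -31.0, 228.8]
tcp_rot: [-0.0, 0.982, 0.191, -0.001]
force: [-0.0, -0.7, 0.1]
finger_gap: 88.2
grasp_force: 0.0
```

Run:
```python
from h import *
for q in[('top',259.0,191.3),('side',271.8,255.4)]:print(ray(*q,52))
to(541,194,150)
s=snap('side','s3.png')
b=cv2.resize(s[115:235,250:370],None,fx=4,fy=4,interpolation=cv2.INTER_CUBIC)
cv2.imwrite('pics/c3.png',cv2.convertScaleAbs(b[:,:,::-1],alpha=1.8))
print(proj('side',[582,-31,100]))
```

```text
[545.43150663 190.79915108  52.        ]
[539.8602835  197.10830825  52.        ]
t 9.7 p [581.3 -31.  228.8] tool cm [  4.72 -22.36   7.89] axes [[0.927, 0.375, -0.001], [0.375, -0.927, 0.0], [-0.001, -0.001, -1.0]] gap 88.2 F [-0.  -0.7  0.1]
[310.57447419 172.87389232]
```

View pics/c3.png

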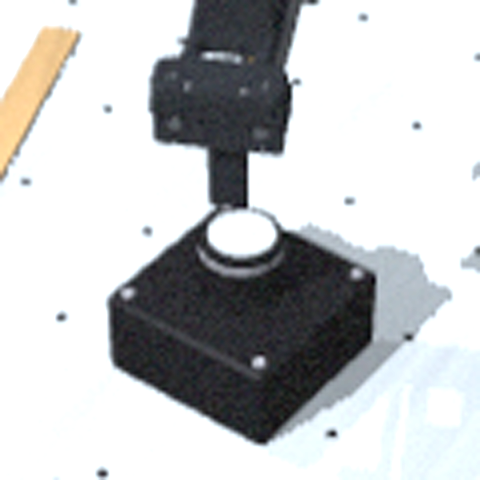

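The crop shows the cell standing upright on the window, its top at (310,173), about 1–2 mm from the prediction, and the gripper clear of it. Next I close the fingers and go above the round key.

Call:
{"method": "carry_out", "body": {"fingers": [255,255,255,255,255,255,255,255,255,255,255,255,255,255,255,255,255,255,255,255], "delta_pos": [[0.2,-1,0],[0.5,-2.3,0],[0.5,-2.5,0],[0.6,-2.5,0],[0.6,-2.5,0],[0.6,-2.5,0],[0.5,-2.5,0],[0.5,-2.5,0],[0.5,-2.3,0],[0.34,-1.7,0],[0,0,1],[0,0,2],[0,0,2],[0,0,1.5],[0,0,1],[0,0,0.5],[0,0,0],[0,0,0],[0,0,0],[0,0,0]], "turn": [0,0,0,0,0,0,0,0,0,0,0,0,0,0,0,0,0,0,0,0]}}

```text
time_s: 11.75
position: [543.5, 194.0, 150.4]
tcp_rot: [-0.0, 0.982, 0.191, 0.001]
force: [0.1, 1.1, 1.0]
finger_gap: 0.7
grasp_force: 0.0
```

Run:
```python
from h import *
to(542.5,194,116)
s=snap('side','s4.png')
b=cv2.resize(s[170:330,200:340],None,fx=3.7,fy=3.7,interpolation=cv2.INTER_CUBIC)
cv2.imwrite('pics/c4.png',cv2.convertScaleAbs(b[:,:,::-1],alpha=1.5))
s=ctrl.get_obs();R=Rq(s['tcp_rot']);p=np.array(s['position'])
for x in(-9,9):
  for y in(-17,17):print((proj('side',p+R@[x,y,64])-[200,170])*3.7)
```

```text
t 11.75 p [543.5 194.  150.4] tool cm [-0.1  -0.03  3.44] axes [[0.927, 0.375, 0.002], [0.375, -0.927, 0.001], [0.002, 0.0, -1.0]] gap 0.7 F [0.1 1.1 1. ]
[269.43178572 294.79569923]
[282.25885203 250.50783889]
[237.98634637 290.87921886]
[251.51122292 246.74637267]
```

View pics/c4.png

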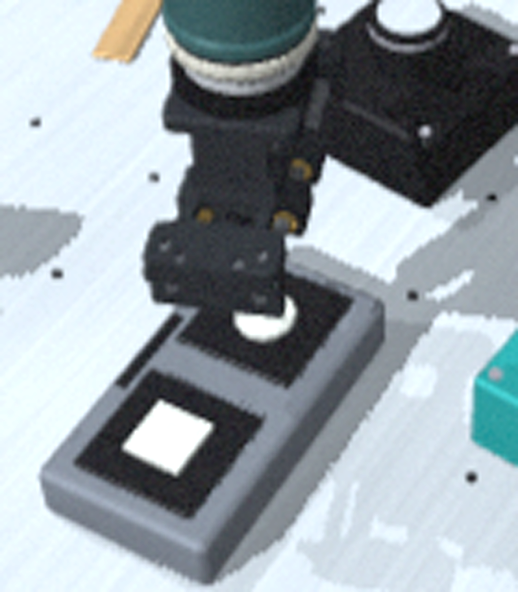

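The side crop shows the gripper in line above the round key (264,315), with the square key (168,437) well clear. Next I go down to the key.

Call:
{"method": "carry_out", "body": {"fingers": [255,255,255,255,255,255,255], "delta_pos": [[-0.1,0,0.8],[0,0,1],[0,0,0.8],[0,0,0.4],[0,0,0.2],[0,0,0],[0,0,0]], "turn": [0,0,0,0,0,0,0]}}

```text
time_s: 12.5
position: [542.2, 193.6, 117.6]
tcp_rot: [-0.0, 0.982, 0.191, 0.0]
force: [-0.2, 0.9, -0.2]
finger_gap: 0.3
grasp_force: 0.0
```

Call:
{"method": "carry_out", "body": {"fingers": [255,255,255,255,255], "delta_pos": [[0,0,0.1],[0,0,0.08],[0,0,0.05],[0,0,0],[0,0,0]], "turn": [0,0,0,0,0]}}

```text
time_s: 13.0
position: [542.0, 193.5, 115.2]
tcp_rot: [-0.0, 0.982, 0.191, 0.0]
force: [0.9, 0.3, 0.2]
finger_gap: 0.6
grasp_force: 0.0
```

Call:
{"method": "carry_out", "body": {"fingers": [255,255,255], "delta_pos": [[0,0,0.06],[0,0,0],[0,0,0]], "turn": [0,0,0]}}

```text
time_s: 13.3
position: [542.0, 193.5, 114.6]
tcp_rot: [0.0, 0.982, 0.191, -0.0]
force: [-0.9, 0.5, 0.2]
finger_gap: 0.3
grasp_force: 0.0
```

Call:
{"method": "carry_out", "body": {"fingers": [255,255,255], "delta_pos": [[0,0,0.06],[0,0,0],[0,0,0]], "turn": [0,0,0]}}

```text
time_s: 13.6
position: [542.0, 193.5, 114.0]
tcp_rot: [0.0, 0.982, 0.191, -0.0]
force: [1.1, -0.8, 1.3]
finger_gap: 0.6
grasp_force: 0.0
```

Call:
{"method": "carry_out", "body": {"fingers": [255,255,255], "delta_pos": [[0,0,0.05],[0,0,0],[0,0,0]], "turn": [0,0,0]}}

```text
time_s: 13.9
position: [542.0, 193.5, 113.5]
tcp_rot: [0.0, 0.982, 0.191, -0.0]
force: [0.5, 0.2, -0.5]
finger_gap: 0.3
grasp_force: 0.0
```

Call:
{"method": "carry_out", "body": {"fingers": [255,255,255], "delta_pos": [[0,0,0.05],[0,0,0],[0,0,0]], "turn": [0,0,0]}}

```text
time_s: 14.2
position: [542.0, 193.5, 113.0]
tcp_rot: [-0.0, 0.982, 0.191, -0.0]
force: [-0.3, -0.5, 0.3]
finger_gap: 0.3
grasp_force: 0.0
```

Run:
```python
from h import *
s=snap('side','s5.png');t=snap('top','t5.png')
b=cv2.resize(s[210:310,220:320],None,fx=4,fy=4,interpolation=cv2.INTER_CUBIC)
a=cv2.resize(t[140:240,200:300],None,fx=4,fy=4,interpolation=cv2.INTER_CUBIC)
cv2.imwrite('pics/c5.png',cv2.convertScaleAbs(np.hstack([a,b])[:,:,::-1],alpha=1.5))
o=ctrl.get_obs();R=Rq(o['tcp_rot']);p=np.array(o['position']);print(p,o['force'],o['ft_torque'])
for x in(-9,9):
  for y in(-17,17):print((proj('side',p+R@[x,y,64])-[220,210])*4)
```

```text
[541.98455172 193.50023051 113.00799308] [0.02156515 0.39479762 0.70263048] [-0.02181935  0.01421428  0.00433703]
[217.70010846 205.48991741]
[231.10141276 157.68808634]
[184.50711914 201.31890973]
[198.6279357  153.68004193]
```

View pics/c5.png

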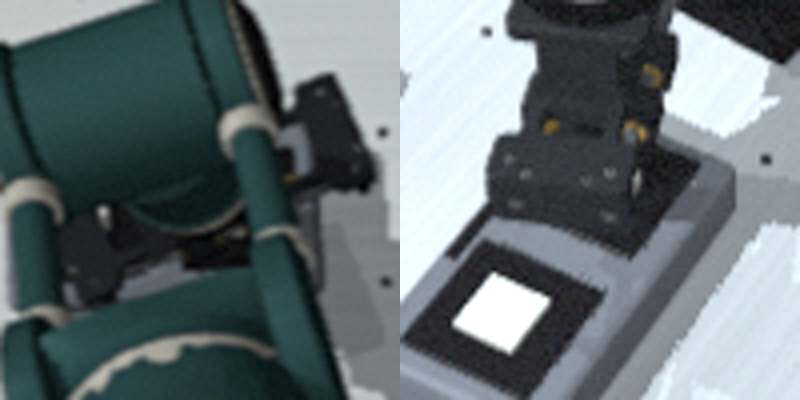

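The side crop shows the gripper body hiding most of the round key; its right edge is visible at (635,180). The square key (500,312) is clear. There is no contact yet, so I continue in small steps.

Call:
{"method": "carry_out", "body": {"fingers": [255,255,255], "delta_pos": [[0,0,0.05],[0,0,0],[0,0,0]], "turn": [0,0,0]}}

```text
time_s: 14.6
position: [542.0, 193.5, 112.5]
tcp_rot: [0.0, 0.982, 0.191, -0.0]
force: [-0.8, 0.1, 0.6]
finger_gap: 0.7
grasp_force: 0.0
```

Call:
{"method": "carry_out", "body": {"fingers": [255,255,255], "delta_pos": [[0,0,0.05],[0,0,0],[0,0,0]], "turn": [0,0,0]}}

```text
time_s: 14.9
position: [542.0, 193.5, 112.2]
tcp_rot: [-0.0, 0.982, 0.191, -0.0]
force: [-0.6, -0.4, 2.4]
finger_gap: -0.1
grasp_force: 1.3
```

Call:
{"method": "carry_out", "body": {"fingers": [255,255,255], "delta_pos": [[0,0,0.05],[0,0,0],[0,0,0]], "turn": [0,0,0]}}

```text
time_s: 15.2
position: [542.0, 193.5, 111.8]
tcp_rot: [-0.0, 0.982, 0.191, 0.0]
force: [-0.6, -0.9, 4.8]
finger_gap: 0.4
grasp_force: 2.5
```

Call:
{"method": "carry_out", "body": {"fingers": [255,255,255], "delta_pos": [[0,0,0.05],[0,0,0],[0,0,0]], "turn": [0,0,0]}}

```text
time_s: 15.5
position: [542.0, 193.5, 111.5]
tcp_rot: [0.0, 0.982, 0.191, 0.0]
force: [-2.8, -1.1, 6.6]
finger_gap: 0.2
grasp_force: 3.4
```

The slope is about 6 N/mm, so this is the key's spring. I press to the stop, hold and release.

Call:
{"method": "carry_out", "body": {"fingers": [255,255,255,255,255,255,255], "delta_pos": [[0,0,0.05],[0,0,0.05],[0,0,0.05],[0,0,0],[0,0,0],[0,0,0],[0,0,0]], "turn": [0,0,0,0,0,0,0]}}

```text
time_s: 16.2
position: [542.1, 193.5, 110.9]
tcp_rot: [0.0, 0.982, 0.191, -0.0]
force: [-5.8, -1.7, 12.1]
finger_gap: 0.4
grasp_force: 6.2
```

Call:
{"method": "carry_out", "body": {"fingers": [255,255,255,255,255,255], "delta_pos": [[0,0,0.05],[0,0,0.05],[0,0,0],[0,0,0],[0,0,0],[0,0,0]], "turn": [0,0,0,0,0,0]}}

```text
time_s: 16.8
position: [542.1, 193.5, 110.8]
tcp_rot: [0.0, 0.982, 0.191, -0.0]
force: [-7.0, -2.6, 18.4]
finger_gap: 0.8
grasp_force: 9.0
```

Call:
{"method": "carry_out", "body": {"fingers": [255,255,255,255,255,255,255,255,255], "delta_pos": [[0,0,-0.3],[0,0,-0.8],[0,0,-1.5],[0,0,-2],[0,0,-2],[0,0,-2],[0,0,-1],[0,0,0],[0,0,0]], "turn": [0,0,0,0,0,0,0,0,0]}}

```text
time_s: 17.7
position: [541.8, 193.5, 204.3]
tcp_rot: [0.0, 0.982, 0.191, -0.0]
force: [0.9, -0.1, -0.5]
finger_gap: 0.4
grasp_force: 0.0
```

Run:
```python
from h import *
s=snap('side','s6.png')
cv2.imwrite('pics/c6.png',cv2.convertScaleAbs(cv2.resize(s[130:330,200:400],None,fx=3,fy=3)[:,:,::-1],alpha=1.5))
```

```text
(no output)
```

View pics/c6.png

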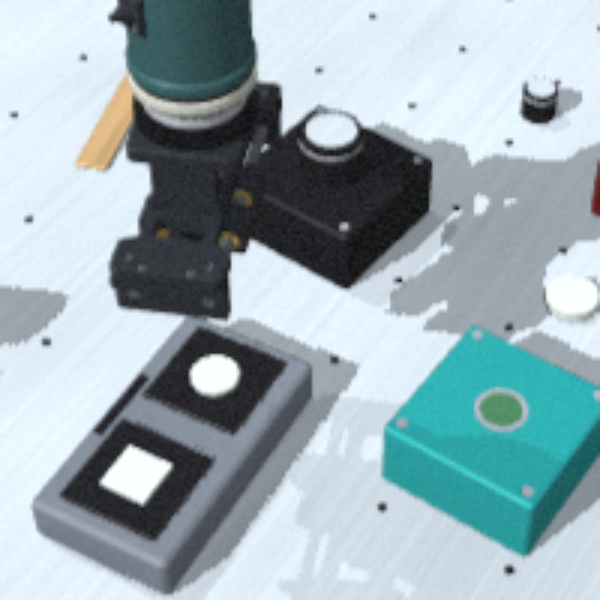

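The crop shows the cell upright on the black block (331,133), the round key free (214,375) and the gripper clear of everything. I hand the job in.

```bash
python3 -c "
from rig import ctrl
print(ctrl.close_job())"
```

```text
the job is handed in; nothing more can be done
None
```

The larger mirror cell stands released on the window, about 1–2 mm off centre by the camera. The round key was pressed to its stop (about 18 N), held and released, and the square key was not touched. I handed the job in at about 18 s; no verdict came back.

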